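# Set the seasoning tray for the table

### The arm

A 6-joint arm with a two-finger parallel gripper is mounted at the origin on a cart in front of the work surface, level with it; the furniture and walls round the work are solid. World frame = base frame: x ahead of the robot, y to its left, z up, the work surface at z = 0. Lengths are in m, angles in rad, forces in N, time in s.
With the tool pointing down it reaches from about 0.325 to 0.85 m from the base axis. Payload 4.4 kg.
Tool frame: the origin (TCP) lies on the centre line of the jaws, within the pads' length; the fingertips stand 8 mm ahead of it and the grasp point (between the pads) lies 11 mm behind it; z points along the fingers, y is the line along which they close (so a half turn about z gives the same grasp; the last joint's range is limited). The gripper opens to 94 mm and grips with 3 to 60 N. Pads are 16 mm wide; open, the fingers measure 119 mm over their backs; the gripper's body (75 mm by 177 mm) begins 78 mm behind the grasp point.
Start: joints at [1.167, 0.207, 1.542, -0, 1.393, -0.15], TCP at [0.144, 0.557, 0.213] pointing down, gripper open.
Joint ranges: [-2.73, 2.73], [-0.86, 2.22], [0.23, 2.46], [-1.11, 4.25], [0.08, 2.63], [-2.82, 2.82]. Speed limits (rad/s): [2.79, 2.79, 3.14, 3.14, 3.14, 3.14].

### API

Orientations are given as a unit quaternion [w, x, y, z].
In Python, from bench import * gives the robot as it stands.
- The arm moves only by the tool carry_out, never from a script. Its arguments are lists of equal length, an entry for each row: "xyz": the shift along the world's x, y, z in units of 40 mm (1.0 is 40 mm), a list of three; "spin": the turn about the world's z in units of 6 degrees (1.0 is 6 degrees); "hand": the closure, from 0 (fully open) to 1 (shut). In form: {"xyz": [[dx, dy, dz], ...], "spin": [spin, ...], "hand": [hand, ...]}. A call has 1 to 10 rows; each row shifts and turns the commanded pose from where the row before left it; what a row does not reach is not made up. A row lasts 1/10 s, in which the tool goes at most 50 mm and 8.59 degrees, less where a joint would pass 70% of its speed; a pose out of reach is approached as far as the arm can. A call is refused whole if a number of a shift passes 1 or a number of a turn 1, either way. A call with a gripper value outside its range is refused whole. The fingers move at their own pace and stop on an object; "newtons" is the grip in N (left out, the last holds). Time passes only in rows, so rows that do not move let the fingers close. It gives the time, the measured TCP pose, the force, the opening and the grip force at its end, in the units of the state.
- state(): the state, without advancing time (a new reading comes with each control period).
- camera(name): name is "side" or "top"; returns a dict with "color" (420x560x3 uint8, blue, green, red), "mtx" (3x3 intrinsics, pixels), "R" (3x3) and "t" (3): a world point X has camera coordinates R X + t. Camera axes: x right, y down, z forward; pixel columns grow to the right and rows downward; lengths in m; the calibration is good to about 2 mm. A picture is of the moment at which its call begins. There is no depth.
- close_job(): hands the job in; it is judged then, once.
The state is a dict: "t": time; "q": joint angles; "qvel": joint speeds; "joint_efforts": joint torques, N m; "ee_pos": TCP position; "eef_rot": TCP orientation; "force": force on the tool from outside, world axes, zero at the start; "ft_torque": the same for the moment, N m; "gripper_width": finger opening in m; "grip_force": force on a finger pad.
Only numpy, scipy, OpenCV 4.12 (cv2) and the standard library are available. Lean on these libraries where they do the work, as an engineer would, in place of code of your own. Each camera call takes 0.05 s, during which the arm holds its last target. There are 200 camera calls.

### The job

Set the wooden tray for the table: stand the salt shaker in the square holder, the slim dark-capped spice jar in the small ring and the squat lidded jar in the large ring, each upright and right down on the board. Set them down gently, without letting them fall, and leave the stout white-capped spice jar and the drinking glass standing where they are.

Things in the scene. Friction and masses are not known exactly. Their poses are not given: they have to be found in the camera images.
- tray: Fixed wooden serving board on the counter, 256 x 98 mm, 8 mm thick, a 12 mm high lip along each long side, a low dark bar handle at each short end (272 mm overall, 18 mm high). Long side along its x. Origin: centre of its underside. Carries the three metal holders in a row along its x, 80 mm between centres, the middle one at its centre; which holder is where varies.
- large_ring: Large round metal ring, inside diameter 78 mm, outside 84 mm. Fixed on the tray, open at top and bottom, wall 3 mm, 18 mm high; its contents stand on the tray board inside it. Origin: centre of its opening at its lower edge, on the board's top (8 mm over the counter). 
- small_ring: Small round metal ring, inside diameter 58 mm, outside 64 mm. Fixed on the tray, open at top and bottom, wall 3 mm, 18 mm high; its contents stand on the tray board inside it. Origin: centre of its opening at its lower edge, on the board's top (8 mm over the counter). 
- square_holder: Square metal frame, 62 mm inside from wall to wall, 68 mm outside; its walls run along and across the tray. Fixed on the tray, open at top and bottom, wall 3 mm, 18 mm high; its contents stand on the tray board inside it. Origin: centre of its opening at its lower edge, on the board's top (8 mm over the counter). 
- shaker: Salt shaker: glass body 44 mm across up to 66 mm, and a grey domed top with sprinkling holes, 34 mm across; 90 mm high, about 0.1 kg, standing. Origin: centre of its underside; z up along its axis. Goes in the square holder.
- slim_jar: Slim straight round spice jar with a dark brown screw cap (pale disc in its middle), the narrowest of the jars: 41 mm across, 105 mm high, about 0.11 kg, standing. Origin: centre of its underside; z up along its axis. Goes in the small ring.
- squat_jar: Low, wide clear glass jar with a flat grey screw lid, 62 mm across and only 60 mm high, about 0.2 kg, standing. Origin: centre of its underside; z up along its axis. Goes in the large ring.
- stout_jar: Stout spice jar with a flat white cap (dark mark on top), 47 mm across, 98 mm high, standing loose; does not belong on the tray. Origin: centre of its underside; z up along its axis. 
- tumbler: Clear drinking glass without lid, waisted, 63 mm across the rim, 88 mm high, standing loose; does not belong on the tray. Origin: centre of its underside; z up along its axis. 
Mind the look-alikes: they are no part of the job. What is shaped like the slim_jar but blue is not meant.

How it is judged:
At the end, for the whole second after the job is handed in: Shaker in the square holder, slim spice jar in the small ring, squat jar in the large ring: each within 14 mm of its holder's centre, standing on the board (within 5 mm), upright within 0.12 rad and at rest; the stout jar and the glass upright and within 20 mm of where they stood (horizontal distance between shaker and square_holder below 0.014 m and z of shaker in the frame of square_holder between -0.005 and 0.005 m and angle between each of shaker, slim_jar, squat_jar, stout_jar, tumbler's own z axis and vertical below 0.12 rad and linear speed of each of shaker, slim_jar, squat_jar below 0.02 m/s and horizontal distance between slim_jar and small_ring below 0.014 m and z of slim_jar in the frame of small_ring between -0.005 and 0.005 m and horizontal distance between squat_jar and large_ring below 0.014 m and z of squat_jar in the frame of large_ring between -0.005 and 0.005 m and distance of each of stout_jar, tumbler from where it was at the start of the episode below 0.02 m); the robot touches nothing.
It fails at once if the stout spice jar is pushed more than 20 mm from its place or tipped (distance of stout_jar from where it was at the start of the episode above 0.02 m or angle between stout_jar's own z axis and vertical above 0.3 rad).
It fails at once if the tumbler is pushed more than 20 mm from its place or tipped (distance of tumbler from where it was at the start of the episode above 0.02 m or angle between tumbler's own z axis and vertical above 0.3 rad).
It fails at once if the shaker is let fall (more than about 3 cm) (linear speed of shaker above 0.8 m/s and contact force between shaker and the fingers below 0.01 N).
It fails at once if the slim spice jar is let fall (more than about 3 cm) (linear speed of slim_jar above 0.8 m/s and contact force between slim_jar and the fingers below 0.01 N).
It fails at once if the squat jar is let fall (more than about 3 cm) (linear speed of squat_jar above 0.8 m/s and contact force between squat_jar and the fingers below 0.01 N).
It also fails if it takes over 83 s, if anything falls off the work surface, if the arm or the gripper's body presses on something with over 40 N, if the wrist force passes 120 N, or if a joint passes its speed limit or range.

## Working session

There is one attempt and no reset: what is moved stays moved. The work goes in short steps, Python scripts to look and compute and a tool call to move; the robot and the scene stay as the last step left them, time stands still between calls to the robot, and variables do not carry over. Pictures are saved under pics/ and viewed, at most 14 in all, crops included, and the job is handed in when it is done.

Besides the shell and the picture viewer there is one more tool, called after ">>>" in YAML: its name, and indented under it one key for each argument. carry_out: Moves the arm, as the interface text tells. Its arguments: {"type":"object","properties":{"xyz":{"type":"array"},"spin":{"type":"array"},"hand":{"type":"array"},"newtons":{"type":"number"}},"required":["xyz","spin","hand"]}

```bash
mkdir -p pics; python3 - <<'E'
from bench import *
import cv2,pickle
d={n:camera(n) for n in("side","top")}
pickle.dump(d,open('c0.pkl','wb'))
for n in d:
    cv2.imwrite(f'pics/{n}0.png',d[n]["color"]); print(n,d[n]["mtx"].tolist(),(-d[n]["R"].T@d[n]["t"]).round(3),d[n]["R"].round(3).tolist())
s=state();print(s["ee_pos"],s["eef_rot"],s["gripper_width"],s["t"])
E
```

```text
side [[398.39766738100957, 0.0, 276.2648120754534], [0.0, 398.39766738100957, 213.21278974153162], [0.0, 0.0, 1.0]] [0.474 0.726 0.343] [[-0.999, 0.022, -0.026], [0.033, 0.354, -0.935], [-0.012, -0.935, -0.354]]
top [[393.69572095321894, 0.0, 273.37981039615744], [0.0, 393.69572095321894, 211.0780825382181], [0.0, 0.0, 1.0]] [ 0.303 -0.082  0.887] [[-0.005, -1.0, -0.021], [-0.981, 0.009, -0.196], [0.196, 0.02, -0.98]]
[0.1435677  0.5560488  0.21240377] [-2.66482317e-04  1.26075580e-01  9.92020090e-01 -1.00871040e-03] 0.09378211192808333 0.1
```

View pics/top0.png

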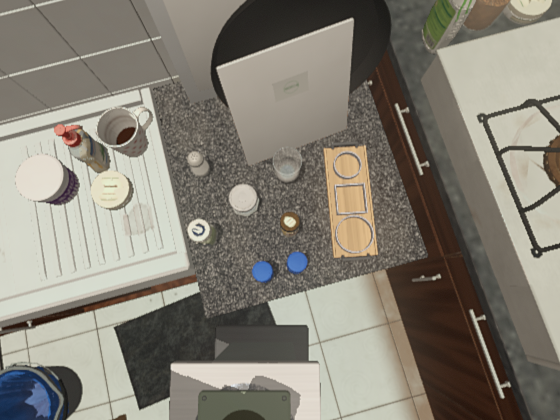

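View pics/side0.png

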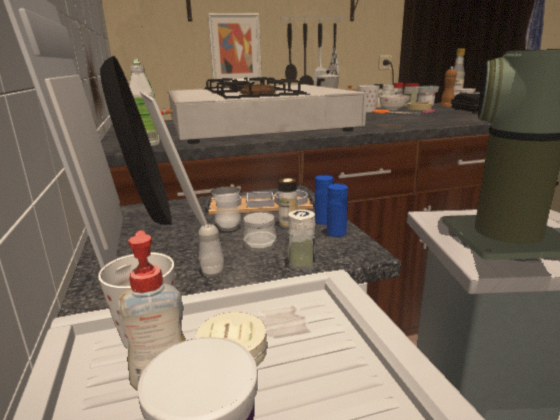

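The top view shows the shaker at (198,162), tumbler (288,163), squat jar (243,198), slim jar (289,222), stout jar (201,231) and blue decoys at (262,271) and (297,262). On the tray, the small ring is at (347,165), the square at (351,199) and the large ring at (354,236). The cutting board leans just beyond. I'll enlarge this area to measure it.

```bash
python3 - <<'E'
import cv2,pickle
d=pickle.load(open('c0.pkl','rb'))
c=d["top"]["color"][135:285,175:385]
cv2.imwrite('pics/topcrop.png',cv2.resize(c,None,fx=3.8,fy=3.8,interpolation=cv2.INTER_CUBIC))
c=d["side"]["color"][165:285,180:360]
cv2.imwrite('pics/sidecrop.png',cv2.resize(c,None,fx=4,fy=4,interpolation=cv2.INTER_CUBIC))
E
```

```text
(no output)
```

View pics/topcrop.png

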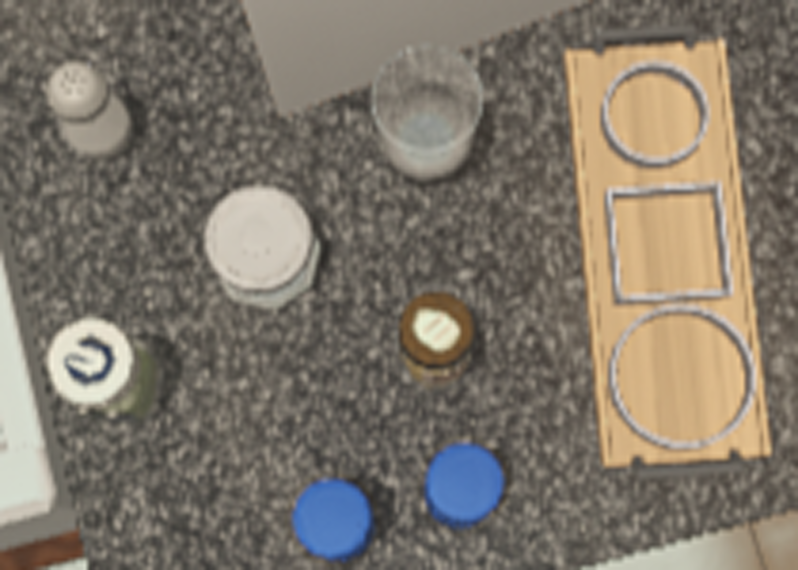

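View pics/sidecrop.png

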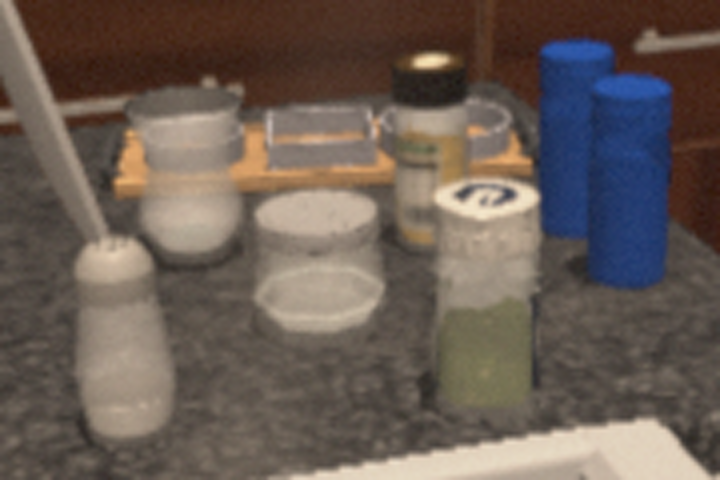

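```bash
cat > h.py <<'E'
import numpy as np
def ray(c,px,z):
    C=-c["R"].T@c["t"]; v=c["R"].T@np.linalg.inv(c["mtx"])@[px[0],px[1],1.]
    return C+v*(z-C[2])/v[2]
def proj(c,X):
    p=c["mtx"]@(c["R"]@np.array(X)+c["t"]); return p[:2]/p[2]
E
python3 - <<'E'
import pickle,numpy as np
from h import *
d=pickle.load(open('c0.pkl','rb'))
T=lambda x,y:((x+.5)/3.8-.5+175,(y+.5)/3.8-.5+135)
S=lambda x,y:((x+.5)/4-.5+180,(y+.5)/4-.5+165)
for n,p,z in [("shaker",(77,88),.087),("squat",(259,238),.06),("slim",(438,329),.105),("tumbler",(428,103),.088),("stout",(91,361),.098),("small",(655,113),.026),("square",(669,243),.026),("large",(683,376),.026),("blue1",(332,517),.105),("blue2",(464,483),.105),("boardcornerL",(285,115),0),("boardcornerL.1",(285,115),.1),("trayTL",(566,49),.02),("trayBL",(604,467),.02),("trayTR",(723,40),.02)]:
    print(n,ray(d["top"],T(*p),z).round(4))
for n,p,z in [("shaker",(115,240),.09),("squat",(317,213),.06),("slim",(431,64),.105),("tumbler",(185,103),.088),("stout",(487,198),.098),("blue1",(632,91),.105),("blue2",(577,53),.105)]:
    print("side",n,ray(d["side"],S(*p),z).round(4))
E
```

```text
shaker [0.581  0.1017 0.087 ]
squat [0.4996 0.0008 0.06  ]
slim [ 0.4384 -0.0993  0.105 ]
tumbler [ 0.5695 -0.0958  0.088 ]
stout [0.4238 0.0864 0.098 ]
small [ 0.5823 -0.2327  0.026 ]
square [ 0.5023 -0.2376  0.026 ]
large [ 0.4233 -0.2422  0.026 ]
blue1 [ 0.3401 -0.0431  0.105 ]
blue2 [ 0.3572 -0.1117  0.105 ]
boardcornerL [ 0.5921 -0.0085  0.    ]
boardcornerL.1 [ 0.5595 -0.0168  0.1   ]
trayTL [ 0.6256 -0.1814  0.02  ]
trayBL [ 0.3717 -0.1956  0.02  ]
trayTR [ 0.6301 -0.2769  0.02  ]
side shaker [0.5813 0.102  0.09  ]
side squat [0.4992 0.0017 0.06  ]
side slim [ 0.4379 -0.0971  0.105 ]
side tumbler [ 0.5708 -0.0956  0.088 ]
side stout [0.4229 0.0878 0.098 ]
side blue1 [ 0.3399 -0.037   0.105 ]
side blue2 [ 0.3578 -0.1095  0.105 ]
```

Both views agree within about 2 mm. Grasp targets are slim (.438,-.098), squat (.4995,.001) and shaker (.581,.102). Holder centres are small (.582,-.233), square (.502,-.2375) and large (.423,-.242). I'll close the fingers across the tray and start with the slim jar.

>>> carry_out:
  xyz:
    - [0.37,-0.82,0.1]
    - [0.37,-0.82,0.1]
    - [0.37,-0.82,0.1]
    - [0.37,-0.82,0.1]
    - [0.37,-0.82,0.1]
    - [0.37,-0.82,0]
    - [0.37,-0.82,0]
    - [0.37,-0.82,0]
    - [0.37,-0.82,0]
    - [0.37,-0.82,0]
  spin: [0.15,0.15,0.15,0.15,0.15,0.15,0.15,0.15,0.15,0.15]
  hand: [0.3,0.3,0.3,0.3,0.3,0.3,0.3,0.3,0.3,0.3]
  newtons: 15

```text
t: 1.1
ee_pos: [0.2918, 0.2273, 0.2331]
eef_rot: [-0.0, 0.047, 0.999, -0.0]
force: [0.5, 0.9, 0.1]
gripper_width: 0.0656
grip_force: 0.0
```

>>> carry_out:
  xyz:
    - [0.4,-0.9,0]
    - [0.4,-0.9,0]
    - [0.4,-0.9,0]
    - [0.4,-0.9,0]
    - [0.4,-0.9,0]
    - [0.4,-0.9,0]
    - [0.4,-0.9,0]
    - [0.4,-0.9,0]
    - [0.4,-0.9,0]
    - [0.05,-0.03,0]
  spin: [0.15,0.15,0.15,0.15,0.15,0.15,0.15,0.15,0.15,0.15]
  hand: [0.3,0.3,0.3,0.3,0.3,0.3,0.3,0.3,0.3,0.3]

```text
t: 2.1
ee_pos: [0.4388, -0.1, 0.2331]
eef_rot: [-0.0, -0.029, 1.0, -0.001]
force: [-0.1, 0.0, 0.5]
gripper_width: 0.0657
grip_force: 0.0
```

>>> carry_out:
  xyz:
    - [0,0.03,-0.7]
    - [0,0,-0.7]
    - [0,0,-0.7]
    - [0,0,-0.7]
    - [0,0,-0.6]
    - [0,0,-0.6]
    - [0,0,-0.4]
    - [0,0,-0.2]
    - [0,0,0]
    - [0,0,0]
  spin: [0,0,0,0,0,0,0,0,0,0]
  hand: [0.3,0.3,0.3,0.3,0.3,0.3,0.3,0.3,0.3,0.3]

```text
t: 3.1
ee_pos: [0.4382, -0.0951, 0.05]
eef_rot: [0.0, -0.031, 1.0, -0.0]
force: [0.3, 0.3, -0.3]
gripper_width: 0.0659
grip_force: 0.0
```

>>> carry_out:
  xyz:
    - [0,0,0]
    - [0,0,0]
    - [0,0,0]
    - [0,0,0]
    - [0,0,0]
    - [0,0,0]
  spin: [0,0,0,0,0,0]
  hand: [0.5,0.65,0.7,0.7,0.7,0.7]
  newtons: 15

```text
t: 3.7
ee_pos: [0.4384, -0.0957, 0.05]
eef_rot: [0.001, -0.031, 1.0, -0.0]
force: [-0.8, -0.8, 5.0]
gripper_width: 0.0408
grip_force: 15.0
```

>>> carry_out:
  xyz:
    - [0,0,0.3]
    - [0,0,0.7]
    - [0,0,0.7]
    - [0,0,0.5]
    - [0,-0.5,0.3]
    - [0,-0.8,0]
    - [0,-0.8,0]
    - [0,-0.8,0]
    - [0.3,-0.5,0]
    - [0.6,0,0]
  spin: [0,0,0,0,0,0,0,0,0,0]
  hand: [0.7,0.7,0.7,0.7,0.7,0.7,0.7,0.7,0.7,0.7]

```text
t: 4.7
ee_pos: [0.4729, -0.2336, 0.1496]
eef_rot: [-0.001, -0.029, 1.0, -0.0]
force: [-0.2, 0.8, -0.6]
gripper_width: 0.0408
grip_force: 15.0
```

>>> carry_out:
  xyz:
    - [0.7,0,0]
    - [0.7,0,0]
    - [0.6,0,0]
    - [0.4,0,0]
    - [0.3,0,0]
    - [0,0,0]
  spin: [0,0,0,0,0,0]
  hand: [0.7,0.7,0.7,0.7,0.7,0.7]

```text
t: 5.3
ee_pos: [0.5826, -0.2308, 0.1492]
eef_rot: [-0.0, -0.031, 1.0, 0.0]
force: [-0.0, 0.5, -1.5]
gripper_width: 0.0407
grip_force: 15.0
```

```bash
cat > look.py <<'E'
import sys,cv2
from bench import *
a=sys.argv[1]
t=camera("top")["color"][120:290,170:400]; s=camera("side")["color"][150:290,170:370]
import numpy as np
t=cv2.resize(t,(690,510)) ; s=cv2.resize(s,(690,483))
cv2.imwrite(f'pics/{a}t.png',t);cv2.imwrite(f'pics/{a}s.png',s)
x=state();print(x["ee_pos"],x["gripper_width"],x["t"])
E
python3 look.py a
```

```text
[ 0.58112378 -0.23084319  0.1490794 ] 0.04093045194954967 5.4
```

>>> carry_out:
  xyz:
    - [0,-0.05,-0.5]
    - [0,0,-0.5]
    - [0,0,-0.5]
    - [0,0,-0.3]
    - [0,0,-0.2]
    - [0,0,-0.1]
    - [0,0,-0.1]
    - [0,0,0]
    - [0,0,0]
  spin: [0,0,0,0,0,0,0,0,0]
  hand: [0.7,0.7,0.7,0.7,0.7,0.7,0.7,0.7,0.7]

```text
t: 6.3
ee_pos: [0.5823, -0.2335, 0.0621]
eef_rot: [0.001, -0.031, 1.0, -0.0]
force: [-0.1, -0.1, -1.6]
gripper_width: 0.0405
grip_force: 15.0
```

Small steps until contact.

>>> carry_out:
  xyz:
    - [0,0,-0.04]
    - [0,0,-0.03]
    - [0,0,0]
    - [0,0,0]
  spin: [0,0,0,0]
  hand: [0.7,0.7,0.7,0.7]

```text
t: 6.7
ee_pos: [0.5818, -0.2332, 0.0586]
eef_rot: [-0.0, -0.031, 1.0, 0.0]
force: [-1.1, 0.2, -1.5]
gripper_width: 0.0406
grip_force: 15.0
```

>>> carry_out:
  xyz:
    - [0,0,-0.04]
    - [0,0,0]
    - [0,0,0]
  spin: [0,0,0]
  hand: [0.7,0.7,0.7]

```text
t: 7.0
ee_pos: [0.5822, -0.2334, 0.0581]
eef_rot: [0.0, -0.031, 1.0, -0.0]
force: [-2.6, 1.3, 5.4]
gripper_width: 0.0407
grip_force: 15.0
```

```bash
python3 look.py b
```

```text
[ 0.58212945 -0.23342061  0.05811843] 0.04020858030378268 7.1
```

Force rose at the expected board height, so I'm releasing and moving to the squat jar.

>>> carry_out:
  xyz:
    - [0,0,0]
    - [0,0,0]
    - [0,0,0]
    - [0,0,0]
    - [0,0,0.4]
    - [0,0,0.7]
    - [0,0,0.8]
    - [0,0,0.8]
    - [0,0,0.8]
    - [0,0,0.5]
  spin: [0,0,0,0,0,0,0,0,0,0]
  hand: [0.6,0.5,0.3,0.3,0.3,0.3,0.3,0.3,0.3,0.3]

```text
t: 8.1
ee_pos: [0.5831, -0.234, 0.2217]
eef_rot: [0.002, -0.031, 1.0, -0.002]
force: [0.3, 0.1, -0.6]
gripper_width: 0.0661
grip_force: 0.0
```

>>> carry_out:
  xyz:
    - [-0.3,0.8,0]
    - [-0.3,0.8,0]
    - [-0.3,0.8,0]
    - [-0.3,0.8,0]
    - [-0.3,0.8,0]
    - [-0.3,0.8,0]
    - [-0.25,0.8,0]
    - [0,0.25,0]
    - [0,0,0]
  spin: [0,0,0,0,0,0,0,0,0]
  hand: [0.1,0,0,0,0,0,0,0,0]

```text
t: 9.0
ee_pos: [0.5002, 0.0016, 0.2181]
eef_rot: [0.001, -0.032, 0.999, -0.0]
force: [-0.5, -1.0, -0.5]
gripper_width: 0.0941
grip_force: 0.0
```

```bash
python3 look.py c
```

```text
[ 5.00560503e-01 -6.69166865e-05  2.17707940e-01] 0.09404885438423427 9.1
```

View pics/ct.png

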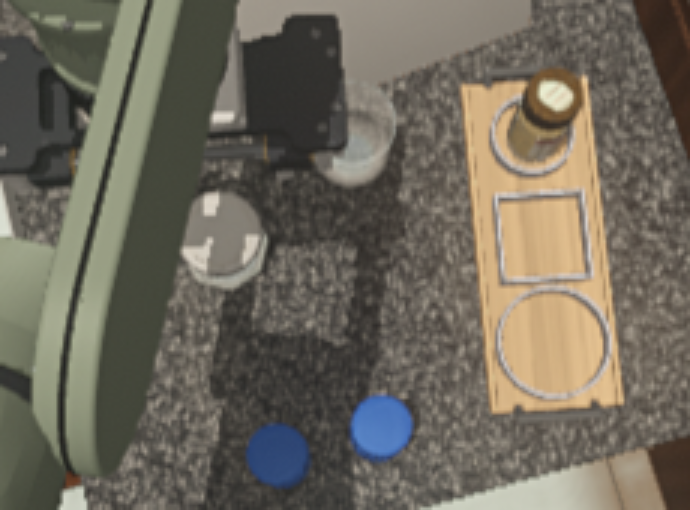

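View pics/cs.png

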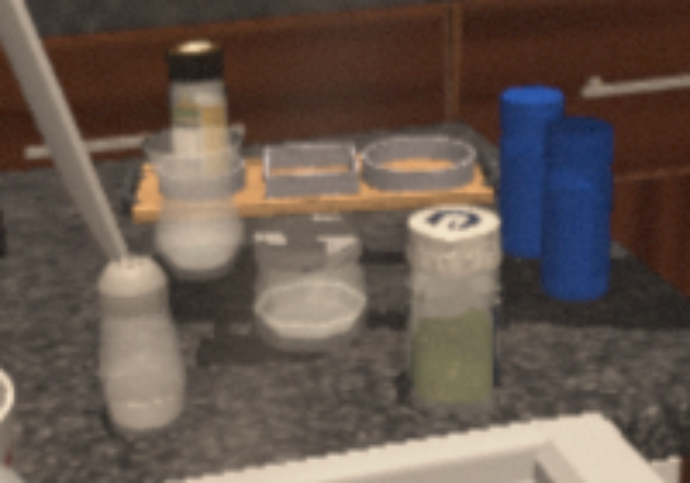

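The slim jar stands upright in the small ring (cap at about (355,152) in the full top image). The squat jar sits under the open gripper, so I'm descending.

>>> carry_out:
  xyz:
    - [0,0,-0.7]
    - [0,0,-0.7]
    - [0,0,-0.7]
    - [0,0,-0.7]
    - [0,0,-0.6]
    - [0,0,-0.5]
    - [0,0,-0.4]
    - [0,0,-0.2]
    - [0,0,-0.1]
    - [0,0,0]
  spin: [0,0,0,0,0,0,0,0,0,0]
  hand: [0,0,0,0,0,0,0,0,0,0]

```text
t: 10.1
ee_pos: [0.5001, 0.0, 0.033]
eef_rot: [-0.0, -0.03, 1.0, -0.0]
force: [0.1, -0.1, 1.0]
gripper_width: 0.094
grip_force: 0.0
```

>>> carry_out:
  xyz:
    - [0,0,0]
    - [0,0,0]
    - [0,0,0]
    - [0,0,0]
    - [0,0,0]
    - [0,0,0]
    - [0,0,0]
  spin: [0,0,0,0,0,0,0]
  hand: [0.1,0.25,0.35,0.45,0.45,0.45,0.45]
  newtons: 20

```text
t: 10.8
ee_pos: [0.5001, 0.001, 0.0335]
eef_rot: [0.0, -0.031, 1.0, 0.0]
force: [-0.6, 1.9, 4.7]
gripper_width: 0.062
grip_force: 20.1
```

>>> carry_out:
  xyz:
    - [0,0,0.3]
    - [0,0,0.6]
    - [0,0,0.6]
    - [0,-0.5,0.3]
    - [-0.2,-0.8,0]
    - [-0.3,-0.8,0]
    - [-0.3,-0.8,0]
    - [-0.3,-0.8,0]
    - [-0.3,-0.8,0]
    - [-0.3,-0.8,0]
  spin: [0,0,0,0,0,0,0,0,0,0]
  hand: [0.45,0.45,0.45,0.45,0.45,0.45,0.45,0.45,0.45,0.45]

```text
t: 11.8
ee_pos: [0.4308, -0.2126, 0.1053]
eef_rot: [-0.0, -0.031, 1.0, -0.0]
force: [1.2, 0.2, -1.7]
gripper_width: 0.0615
grip_force: 19.9
```

>>> carry_out:
  xyz:
    - [-0.22,-0.5,0]
    - [0,-0.27,0]
    - [0,0,0]
    - [0,0,0]
  spin: [0,0,0,0]
  hand: [0.45,0.45,0.45,0.45]

```text
t: 12.2
ee_pos: [0.4232, -0.2414, 0.105]
eef_rot: [-0.0, -0.031, 1.0, 0.0]
force: [0.2, -0.4, -1.9]
gripper_width: 0.0615
grip_force: 19.9
```

>>> carry_out:
  xyz:
    - [0,0,-0.4]
    - [0,0,-0.4]
    - [0,0,-0.3]
    - [0,0,-0.2]
    - [0,0,-0.1]
    - [0,0,-0.06]
    - [0,0,-0.04]
    - [0,0,0]
    - [0,0,0]
  spin: [0,0,0,0,0,0,0,0,0]
  hand: [0.45,0.45,0.45,0.45,0.45,0.45,0.45,0.45,0.45]

```text
t: 13.1
ee_pos: [0.4233, -0.2424, 0.0455]
eef_rot: [0.0, -0.031, 1.0, -0.0]
force: [0.2, -1.2, -1.5]
gripper_width: 0.0619
grip_force: 19.9
```

>>> carry_out:
  xyz:
    - [0,0,-0.04]
    - [0,0,-0.04]
    - [0,0,0]
    - [0,0,0]
  spin: [0,0,0,0]
  hand: [0.45,0.45,0.45,0.45]

```text
t: 13.5
ee_pos: [0.423, -0.242, 0.0418]
eef_rot: [-0.0, -0.031, 1.0, 0.0]
force: [-0.3, -0.3, -2.5]
gripper_width: 0.0617
grip_force: 19.9
```

>>> carry_out:
  xyz:
    - [0,0,-0.04]
    - [0,0,0]
    - [0,0,0]
  spin: [0,0,0]
  hand: [0.45,0.45,0.45]

```text
t: 13.8
ee_pos: [0.4232, -0.2422, 0.0414]
eef_rot: [-0.0, -0.031, 1.0, -0.0]
force: [-3.0, 1.6, 6.9]
gripper_width: 0.0619
grip_force: 20.1
```

>>> carry_out:
  xyz:
    - [0,0,0]
    - [0,0,0]
    - [0,0,0]
    - [0,0,0]
    - [0,0,0.4]
    - [0,0,0.7]
    - [0,0,0.8]
    - [0,0,0.8]
    - [0,0,0.8]
    - [0,0,0.5]
  spin: [0,0,0,0,0,0,0,0,0,0]
  hand: [0.3,0.2,0.05,0,0,0,0,0,0,0]

```text
t: 14.8
ee_pos: [0.4239, -0.2428, 0.203]
eef_rot: [0.001, -0.031, 1.0, -0.001]
force: [0.1, -0.6, -0.2]
gripper_width: 0.0939
grip_force: 0.0
```

>>> carry_out:
  xyz:
    - [0.2,0.9,0]
    - [0.2,0.9,0]
    - [0.2,0.9,0]
    - [0.4,0.9,0]
    - [0.5,0.9,0]
    - [0.5,0.9,0]
    - [0.5,0.9,0]
    - [0.5,0.9,0]
    - [0.5,0.9,0]
    - [0.44,0.5,0]
  spin: [0,0,0,0,0,0,0,0,0,0]
  hand: [0.3,0.3,0.3,0.3,0.3,0.3,0.3,0.3,0.3,0.3]

```text
t: 15.8
ee_pos: [0.5811, 0.1048, 0.1999]
eef_rot: [-0.0, -0.032, 0.999, 0.0]
force: [-0.4, -0.0, -0.5]
gripper_width: 0.066
grip_force: 0.0
```

>>> carry_out:
  xyz:
    - [0,0,0]
    - [0,0,0]
  spin: [0,0]
  hand: [0.3,0.3]

```text
t: 16.0
ee_pos: [0.5802, 0.102, 0.1996]
eef_rot: [-0.001, -0.031, 1.0, -0.0]
force: [0.3, 0.3, 0.9]
gripper_width: 0.0658
grip_force: 0.0
```

```bash
python3 look.py d
```

```text
[0.57989124 0.10104834 0.1998888 ] 0.06595139136335193 16.1
```

View pics/dt.png

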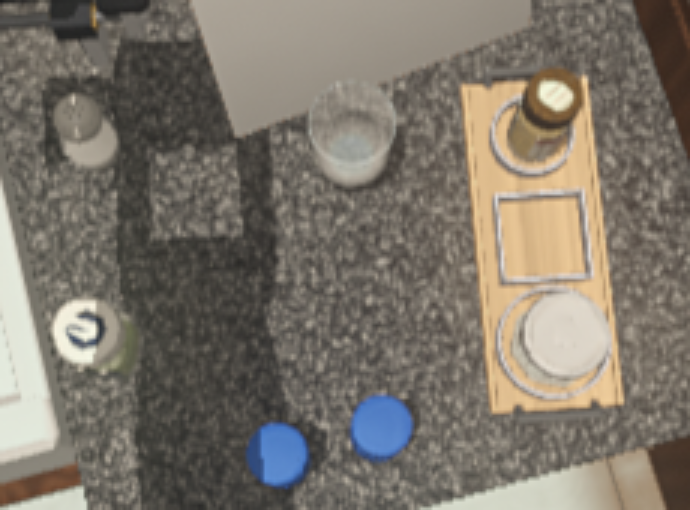

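View pics/ds.png

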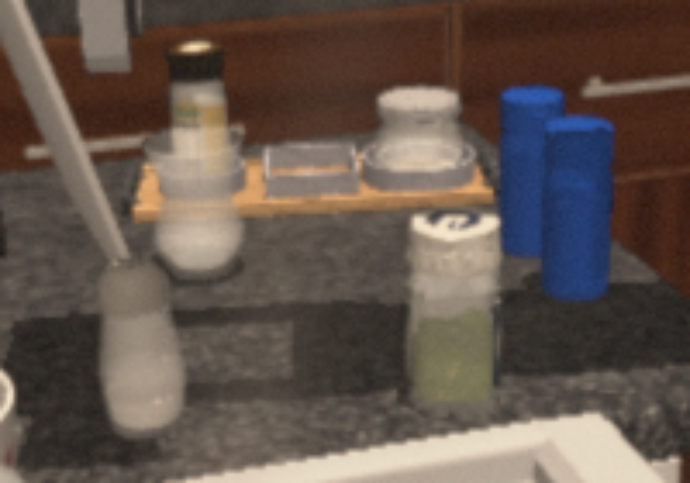

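The squat jar is in the large ring, and the stout jar and tumbler are undisturbed. Next is the shaker, with the fingers opened less to clear the drainer rim.

>>> carry_out:
  xyz:
    - [0.03,0.02,-0.6]
    - [0,0,-0.6]
    - [0,0,-0.6]
    - [0,0,-0.6]
    - [0,0,-0.6]
    - [0,0,-0.5]
    - [0,0,-0.4]
    - [0,0,-0.2]
    - [0,0,-0.05]
    - [0,0,0]
  spin: [0,0,0,0,0,0,0,0,0,0]
  hand: [0.38,0.38,0.38,0.38,0.38,0.38,0.38,0.38,0.38,0.38]

```text
t: 17.1
ee_pos: [0.5822, 0.1025, 0.0347]
eef_rot: [0.0, -0.03, 1.0, -0.0]
force: [0.1, 0.4, -0.8]
gripper_width: 0.0581
grip_force: 0.0
```

>>> carry_out:
  xyz:
    - [0,0,0]
    - [0,0,0]
    - [0,0,0]
    - [0,0,0]
    - [0,0,0]
    - [0,0,0]
  spin: [0,0,0,0,0,0]
  hand: [0.5,0.6,0.7,0.7,0.7,0.7]
  newtons: 15

```text
t: 17.7
ee_pos: [0.5827, 0.1031, 0.0353]
eef_rot: [0.001, -0.031, 1.0, 0.0]
force: [-0.6, 2.0, 4.8]
gripper_width: 0.0417
grip_force: 15.0
```

>>> carry_out:
  xyz:
    - [0,0,0.3]
    - [0,0,0.6]
    - [0,0,0.7]
    - [0,0,0.7]
    - [-0.3,0,0.5]
    - [-0.6,0,0.2]
    - [-0.6,-0.3,0]
    - [-0.5,-0.6,0]
    - [0,-0.8,0]
    - [0,-0.8,0]
  spin: [0,0,0,0,0,0,0,0,0,0]
  hand: [0.7,0.7,0.7,0.7,0.7,0.7,0.7,0.7,0.7,0.7]

```text
t: 18.7
ee_pos: [0.5005, 0.002, 0.1543]
eef_rot: [-0.0, -0.031, 1.0, -0.0]
force: [0.7, -0.1, -0.8]
gripper_width: 0.0415
grip_force: 15.0
```

>>> carry_out:
  xyz:
    - [0,-0.8,0]
    - [0,-0.8,0]
    - [0,-0.8,0]
    - [0,-0.8,0]
    - [0,-0.8,0]
    - [0,-0.8,0]
    - [0,-0.7,0]
    - [0,-0.5,0]
    - [0,0,0]
    - [0,0,0]
  spin: [0,0,0,0,0,0,0,0,0,0]
  hand: [0.7,0.7,0.7,0.7,0.7,0.7,0.7,0.7,0.7,0.7]

```text
t: 19.7
ee_pos: [0.5012, -0.2371, 0.154]
eef_rot: [-0.001, -0.03, 1.0, 0.001]
force: [-0.2, 0.6, -1.0]
gripper_width: 0.0417
grip_force: 15.0
```

>>> carry_out:
  xyz:
    - [0.03,0,-0.5]
    - [0,0,-0.6]
    - [0,0,-0.6]
    - [0,0,-0.4]
    - [0,0,-0.25]
    - [0,0,-0.15]
    - [0,0,-0.1]
    - [0,0,-0.05]
    - [0,0,0]
    - [0,0,0]
  spin: [0,0,0,0,0,0,0,0,0,0]
  hand: [0.7,0.7,0.7,0.7,0.7,0.7,0.7,0.7,0.7,0.7]

```text
t: 20.7
ee_pos: [0.5035, -0.2376, 0.0489]
eef_rot: [0.001, -0.031, 1.0, -0.0]
force: [-0.3, -0.7, -0.4]
gripper_width: 0.0419
grip_force: 15.0
```

>>> carry_out:
  xyz:
    - [0,0,-0.04]
    - [0,0,-0.04]
    - [0,0,0]
    - [0,0,0]
  spin: [0,0,0,0]
  hand: [0.7,0.7,0.7,0.7]

```text
t: 21.1
ee_pos: [0.5029, -0.2372, 0.045]
eef_rot: [-0.0, -0.031, 1.0, 0.0]
force: [-0.2, 0.1, -0.4]
gripper_width: 0.0412
grip_force: 15.0
```

>>> carry_out:
  xyz:
    - [0,0,-0.04]
    - [0,0,-0.02]
    - [0,0,0]
    - [0,0,0]
  spin: [0,0,0,0]
  hand: [0.7,0.7,0.7,0.7]

```text
t: 21.5
ee_pos: [0.5032, -0.2374, 0.0433]
eef_rot: [0.0, -0.031, 1.0, -0.0]
force: [-2.0, 1.6, 6.0]
gripper_width: 0.0413
grip_force: 15.0
```

Contact at the expected height. Releasing, rising, and moving clear for the final look.

>>> carry_out:
  xyz:
    - [0,0,0]
    - [0,0,0]
    - [0,0,0]
    - [0,0,0]
    - [0,0,0.4]
    - [0,0,0.7]
    - [0,0,0.8]
    - [0,0,0.8]
    - [0,0,0.8]
    - [0,0,0.8]
  spin: [0,0,0,0,0,0,0,0,0,0]
  hand: [0.6,0.5,0.3,0.3,0.3,0.3,0.3,0.3,0.3,0.3]

```text
t: 22.5
ee_pos: [0.5028, -0.2371, 0.2156]
eef_rot: [-0.0, -0.031, 1.0, 0.0]
force: [-0.7, 0.4, -1.5]
gripper_width: 0.0659
grip_force: 0.0
```

>>> carry_out:
  xyz:
    - [0,0.9,0]
    - [0,0.9,0]
    - [0,0.9,0]
    - [0,0.9,0]
    - [0,0.9,0]
    - [0,0.9,0]
    - [0,0.9,0]
    - [0,0.9,0]
    - [0,0.4,0]
    - [0,0,0]
  spin: [0,0,0,0,0,0,0,0,0,0]
  hand: [0.3,0.3,0.3,0.3,0.3,0.3,0.3,0.3,0.3,0.3]

```text
t: 23.5
ee_pos: [0.5026, 0.0687, 0.2143]
eef_rot: [-0.0, -0.033, 0.999, 0.0]
force: [-0.0, -1.2, -0.3]
gripper_width: 0.0661
grip_force: 0.0
```

```bash
python3 look.py e
```

```text
[0.50294635 0.06648988 0.21442424] 0.0658275510942221 23.6
```

View pics/et.png

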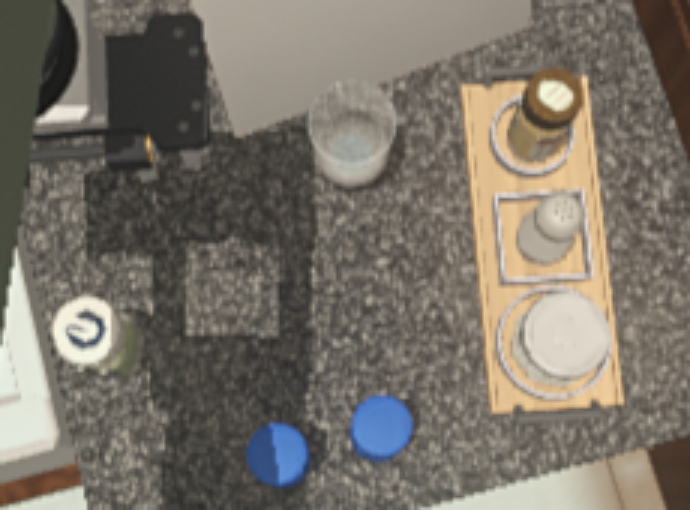

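View pics/es.png

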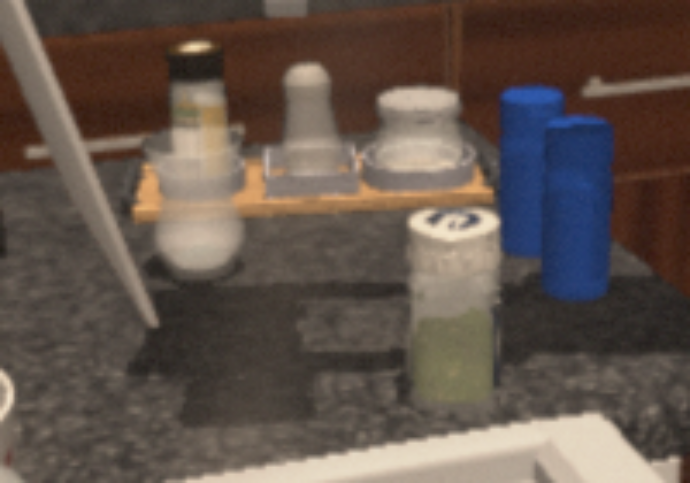

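All three stand upright in their holders, and the stout jar and tumbler haven't moved. I'll check the top centres numerically: slim cap crop (553,97), shaker dome (560,214), squat lid (567,331). Then I'll hand in if they fit.

```bash
python3 - <<'E'
from bench import *
import pickle,numpy as np
from h import *
c=pickle.load(open('c0.pkl','rb'))["top"]
ok=True
for n,p,z,h in [("slim",(553,97),.113,(.5823,-.2327)),("shaker",(560,213),.095,(.5023,-.2376)),("squat",(567,331),.068,(.4233,-.2422))]:
    X=ray(c,((p[0]+.5)/3-.5+170,(p[1]+.5)/3-.5+120),z); e=np.hypot(*(X[:2]-h)); print(n,X.round(4),e.round(4)); ok&=e<.009
if ok: print(close_job())
E
```

```text
slim [ 0.5804 -0.2329  0.113 ] 0.0019
shaker [ 0.5029 -0.2374  0.095 ] 0.0007
squat [ 0.4249 -0.2437  0.068 ] 0.0022
the job is handed in; nothing more can be done
None
```

The job is handed in: the shaker, slim jar and squat jar stand upright in their holders, each within about 2 mm of centre by the top camera, and the stout jar and glass look unmoved; the judge's verdict was not shown.

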